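Load an empty bobbin onto the coil winder

ROBOT

A 6-joint arm with a two-finger parallel gripper is mounted at the origin on the work surface. World frame = base frame: x ahead of the robot, y to its left, z up, the work surface at z = 0. Lengths are in mm, angles in rad, forces in N, time in s.
With the tool pointing down it reaches from about 350 to 850 mm from the base axis. Payload 8.1 kg.
Tool frame: the origin (TCP) lies where the fingers leave the gripper's body, on its centre line; the fingertips stand 84 mm ahead of it and the grasp point (between the pads) lies 65 mm ahead of it (bot.tips_ahead is the distance from the TCP to the fingertips, in mm); z points along the fingers, y is the line along which they close (so a half turn about z gives the same grasp; the last joint's range is limited). The gripper opens to 93 mm and grips with 3 to 60 N. Pads are 15 mm wide; open, the fingers measure 128 mm over their backs; the gripper's body (75 mm by 188 mm) begins 65 mm behind the grasp point.
Start: joints at [-1.389, 0.13, 1.488, -0, 1.523, -0.085], TCP at [158.208, -578.771, 302.735] pointing down, gripper open.
Joint ranges: [-2.96, 2.96], [-0.89, 2.26], [0.02, 2.5], [-1.34, 4.48], [0, 2.73], [-2.66, 2.66]. Speed limits (rad/s): [2.39, 2.39, 2.79, 3.14, 3.14, 3.14].

INTERFACE

Orientations are given as a unit quaternion [x, y, z, w].
In Python, from bench import bot gives the robot as it stands.
- The arm moves only by the tool run_rows, called in YAML: its name, and indented under it one key for each argument. Schema: {"type":"object","properties":{"moves":{"type":"array","items":{"type":"number"},"minItems":7,"maxItems":84},"grip_n":{"type":"number"},"only":{"type":"string"},"quiet":{"type":"boolean"},"lines":{"type":"string"}},"required":["moves"],"additionalProperties":false}. moves is one flat list of numbers that holds 1 to 12 rows one after another, with no inner brackets; each row has 7 numbers: a rotation vector rx, ry, rz in rad, then dx, dy, dz in mm, then the opening from 0.0 (shut) to 1.0 (fully open); each row shifts and turns the commanded pose from where the row before left it, along the tool's axes as they then stand; what a row does not reach is not made up. A row lasts 1/12 s, in which the tool goes at most 41.7 mm and 0.125 rad, less where a joint would pass 70% of its speed; a pose out of reach is approached as far as the arm can. The fingers move at their own pace and stop on an object; grip_n is the grip in N (left out, the last holds). Time passes only in rows, so rows that do not move let the fingers close. The tool returns the time, the measured TCP pose, the force, the opening and the grip force at its end. only (a regular expression) keeps the lines of the reply that match it, lines (a string "A,B") keeps lines A to B, and quiet returns only ok. Input that does not fit is refused with a message, and nothing moves.
- bot.state(): the state, without advancing time (a new reading comes with each control period).
- bot.camera(name): name is "scene" or "top" or "wrist"; returns the picture (420x560x3 uint8, blue, green, red); there is no depth.
- bot.camera_info(name): a dict with "fov_y" (degrees; the focal length in pixels is half the picture's height over the tangent of half this angle, whatever the lens; pixels are square), "cx", "cy" (the principal point, pixels), "extrinsics" (4x4, takes a point from camera to world coordinates). Camera axes: x right, y up, looking along -z (the intrinsics and any distortion apply to the point x, -y, -z); pixel columns grow to the right and rows downward; lengths in mm; the calibration is good to about 2 mm. A picture is of the moment at which its call begins: read the wrist's pose just before it. camera_info takes no time and is no camera call; for the wrist camera it gives the pose at the moment of the call.
- bot.job_done(): hands the job in; it is judged then, once.
The state is a dict: "clock": time; "q": joint angles; "qvel": joint speeds; "effort": joint torques, N m; "eef_pos": TCP position; "tool_rot": TCP orientation; "force": force on the tool from outside, world axes, zero at the start; "wrist_torque": the same for the moment, N m; "grip_width": opening from 0.0 (shut) to 1.0 (fully open); "grasp_force": force on a finger pad.
Only numpy, scipy, OpenCV 4.12 (cv2) and the standard library are available. Lean on these libraries where they do the work, as an engineer would, in place of code of your own. Each camera call takes 0.05 s, during which the arm holds its last target. There are 200 camera calls.

TASK

Load the coil winder: lower the square-footed bobbin, foot down, squarely over the upright mandrel, then, with light pressure, turn it until the faceplate's drive pin drops into one of the corner holes and the foot lies fully home, flush on the faceplate. Then lower the round end cheek over the same mandrel, boss up, until it lies flush on top of the bobbin, and let go. Go gently, never forcing or dropping the parts, and leave everything else on the bench where it is.

Things in the scene. Friction and masses are not known exactly. Their poses are not given: they have to be found in the camera images.
- winder: Coil winder, fixed: grey box 150 x 130 x 45 mm carrying a round faceplate (92 mm diameter, top face 55 mm above the bench), held by its brake, and in its centre the upright steel mandrel, 12 mm diameter, 84 mm tall above the faceplate, its last 5 mm tapered to 7 mm. Origin: on the bench under the box, on the mandrel's axis; z up. Pressing a part on it with over 50 N spoils it.
- seat (a point): Mandrel's axis at the faceplate's top face: the bobbin's origin belongs here. z up. One drive pin, 7 mm diameter, 6 mm high, its tip coned, stands on the faceplate 31 mm from the axis. Its bearing varies and no pose gives it; find it by eye or feel: rest the bobbin on it with about 5 N and turn up to a quarter turn till a hole meets it, the resistance goes and the bobbin can be pushed down 6 mm.
- mandrel_top (a point): Centre of the mandrel's top end, 84 mm above seat.
- bobbin: Bobbin, loose, standing foot down: grey square foot 72 x 72 x 8 mm, round barrel 40 mm diameter on it, 55 mm high in all, 0.15 to 0.31 kg. Bore 14 mm right through. Four 11 mm through holes in the foot, at 22 mm in x and y from the centre (31 mm from the axis). Origin: centre of the foot's underside; z up, x, y along the foot's sides. Grip the barrel; when home the mandrel stands 29 mm above it.
- bobbin_top (a point): Centre of the barrel's top face, 55 mm above the bobbin's origin: the cheek's origin belongs here. z up along the bore.
- cheek: End cheek, loose, lying flat, boss up: grey round disc 64 mm diameter, 6 mm thick, with a boss 30 mm diameter and 20 mm high on it (26 mm in all), about 0.1 kg. Bore 14 mm right through. Origin: centre of the disc's underside; z up along the bore. Grip the boss across its diameter.
- multimeter: Bystander: red hand multimeter lying flat, 170 x 85 x 34 mm. Origin: centre of its underside. Leave it alone.
- screwdriver: Bystander: screwdriver lying flat, 180 mm long. Origin: centre of its underside. Leave it alone.
- flux_tin: Bystander: small flat tin, 56 mm diameter, 35 mm high. Origin: centre of its underside. Leave it alone.
- mug: Bystander: black mug, 80 mm diameter, 90 mm high. Origin: centre of its underside. Leave it alone.
- pliers: Bystander: small pliers lying flat, 140 mm long. Origin: centre of its underside. Leave it alone.
- jar: Bystander: amber jar with a lid, 60 mm diameter, 75 mm high. Origin: centre of its underside. Leave it alone.
- spare_ring: Bystander: spare metal spacer ring lying flat, 42 mm outside, 25 mm inside, 12 mm high; not part of this job. Origin: centre of its underside. Leave it alone.

How it is judged:
By the outcome, as a careful person would: the job done as asked, in the order asked, and still so for the second after the job is handed in, with the robot touching nothing.
It also fails if it takes over 72 s, if anything falls off the work surface, if the arm or the gripper's body presses on something with over 40 N, if the wrist force passes 120 N, or if a joint passes its speed limit or range.

## Working session

There is one attempt and no reset: what is moved stays moved. The work goes in short steps, Python scripts to look and compute and a tool call to move; the robot and the scene stay as the last step left them, time stands still between calls to the robot, and variables do not carry over. Pictures are saved under pics/ and viewed, at most 10 in all, crops included, and the job is handed in when it is done.

```bash
ls; mkdir -p pics
```

Run:
```python
from bench import bot
import cv2,numpy as np
for n in ("scene","top"):
    cv2.imwrite(f"pics/{n}0.png",bot.camera(n)); i=bot.camera_info(n); print(n,i)
print(bot.state()); print(bot.camera_info("wrist"))
```

```text
bench.py
pics
scene {'fov_y': 51.334406258663215, 'cx': 278.2446982936792, 'cy': 204.9601214907524, 'extrinsics': array([[ 2.62343239e-01, -6.86192388e-01,  6.78465940e-01,
         1.30377682e+03],
       [ 9.64768416e-01,  1.71977651e-01, -1.99112008e-01,
        -2.14611717e+02],
       [ 1.99481659e-02,  7.06798199e-01,  7.07133917e-01,
         8.47541895e+02],
       [ 0.00000000e+00,  0.00000000e+00,  0.00000000e+00,
         1.00000000e+00]])}
top {'fov_y': 43.9236990896784, 'cx': 274.45247706183034, 'cy': 204.13390723487143, 'extrinsics': array([[ 5.75161545e-02,  9.73405661e-01, -2.21750561e-01,
         2.57898644e+02],
       [-9.98333722e-01,  5.50430551e-02, -1.73216932e-02,
         1.62294533e+00],
       [-4.65520582e-03,  2.22377340e-01,  9.74949562e-01,
         1.65315835e+03],
       [ 0.00000000e+00,  0.00000000e+00,  0.00000000e+00,
         1.00000000e+00]])}
{'clock': 0.1, 'q': array([-1.38940872e+00,  1.31130895e-01,  1.48912741e+00, -1.75596162e-05,
        1.52301463e+00, -8.53599199e-02]), 'qvel': array([-0.00109352, -0.0011406 , -0.0034459 , -0.0
[... 236 characters left out ...]
 'tool_rot': array([ 9.91118490e-01,  1.32979070e-01, -4.90821366e-05, -8.38750003e-04]), 'force': array([ 0.36953472,  0.22427959, -0.38283806]), 'wrist_torque': array([ 0.04001471,  0.01722566, -0.04485764]), 'grasp_force': 0.0, 'grip_width': 1.0041523781606396}
{'fov_y': 60.27234724906659, 'cx': 282.6666104363119, 'cy': 208.80196622159653, 'extrinsics': array([[ 2.63039244e-01,  9.27165613e-01,  2.66785088e-01,
         2.33135359e+02],
       [-9.64784469e-01,  2.53107249e-01,  7.16076010e-02,
        -5.58783447e+02],
       [-1.13313434e-03, -2.76225718e-01,  9.61092123e-01,
         3.83280687e+02],
       [ 0.00000000e+00,  0.00000000e+00,  0.00000000e+00,
         1.00000000e+00]])}
```

View pics/scene0.png

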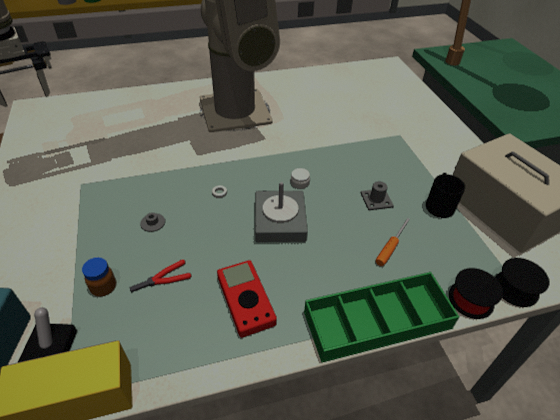

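View pics/top0.png

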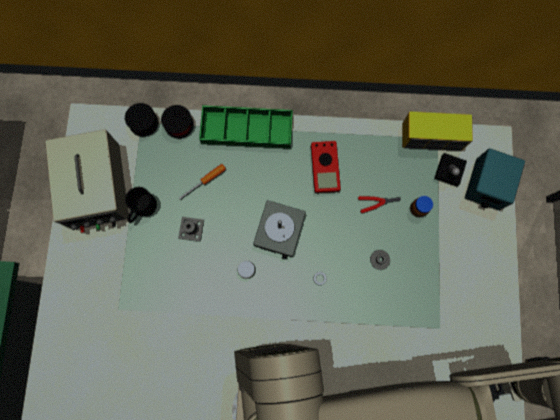

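Scene view: bobbin (378,193), winder (281,210), cheek (152,220). Top view: bobbin (191,229), winder (279,226), cheek (380,259). I'll enlarge these regions in one sheet.

Create h.py:
```python
from bench import bot
import numpy as np, cv2
from scipy.optimize import least_squares
def ray(info,u,v):
    f=210/np.tan(np.radians(info["fov_y"]/2)); E=np.array(info["extrinsics"])
    d=E[:3,:3]@np.array([(u-info["cx"])/f,-(v-info["cy"])/f,-1.0]); return E[:3,3],d/np.linalg.norm(d)
def atz(info,u,v,z):
    o,d=ray(info,u,v); return o+d*(z-o[2])/d[2]
def tri(obs):
    A=np.zeros((3,3));b=np.zeros(3);R=[ray(*o) for o in obs]
    for o,d in R: P=np.eye(3)-np.outer(d,d);A+=P;b+=P@o
    x=np.linalg.solve(A,b); return x,[np.linalg.norm((np.eye(3)-np.outer(d,d))@(x-o)) for o,d in R]
def proj(info,p):
    f=210/np.tan(np.radians(info["fov_y"]/2)); E=np.array(info["extrinsics"])
    c=E[:3,:3].T@(np.asarray(p,float)-E[:3,3]); return info["cx"]-f*c[0]/c[2], info["cy"]+f*c[1]/c[2]
def sheet(name,crops,s,cols):  # crops: (img,u0,v0,w,h)
    t=[cv2.resize(im[v:v+h,u:u+w],None,fx=s,fy=s,interpolation=cv2.INTER_CUBIC) for im,u,v,w,h in crops]
    cv2.imwrite(name,np.vstack([np.hstack(t[i:i+cols]) for i in range(0,len(t),cols)]))
```

Run:
```python
from h import *
a=cv2.imread("pics/scene0.png");b=cv2.imread("pics/top0.png")
g=lambda m:np.clip(m.astype(float)*1.5,0,255).astype(np.uint8)
a=g(a);b=g(b)
sheet("pics/sh1.png",[(a,355,170,44,50),(a,250,175,66,50),(a,130,200,44,50),(b,169,204,44,50),(b,246,201,66,50),(b,358,234,44,50)][0:0] or
 [(a,348,170,66,74),(a,248,173,66,74),(a,120,185,66,74),(b,158,192,66,74),(b,246,189,66,74),(b,347,222,66,74)],4,3)
```

```text
(no output)
```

View pics/sh1.png

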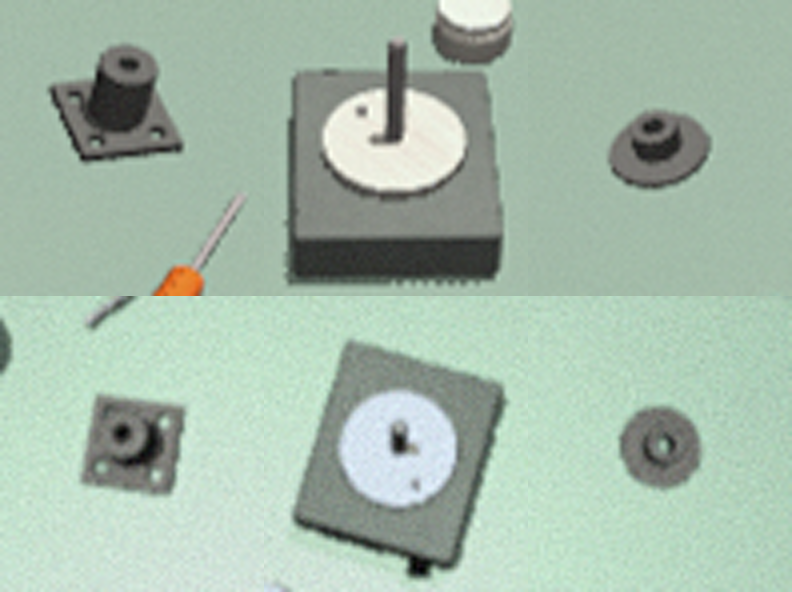

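Sheet (4x): the bobbin bore, cheek bore, mandrel top and drive pin (dark dot, sheet (361,111) and (416,485)) are clear in both views. Triangulating.

Run:
```python
from h import *
S=bot.camera_info("scene");T=bot.camera_info("top")
o=-0.4
def s(x,y,ox,oy,bx,by): return ((x-bx)/4+ox+o,(y-by)/4+oy+o)
P={"bob":(s(127,65,348,170,0,0),s(122,433,158,192,0,296)),
"mtop":(s(398,42,248,173,264,0),s(398,425,246,189,264,296)),
"pin":(s(361,111,248,173,264,0),s(416,485,246,189,264,296)),
"plate":(s(395,139,248,173,264,0),s(398,448,246,189,264,296)),
"cheek":(s(653,127,120,185,528,0),s(660,447,347,222,528,296))}
for k,(a,b) in P.items():
    x,r=tri([(S,*a),(T,*b)]); print(k,x.round(1),np.round(r,1), np.hypot(*x[:2]).round(0))
C=[s(x,y,158,192,0,296) for x,y in [(97,396),(184,407),(173,494),(83,484)]]
W=np.array([atz(T,*c,8) for c in C]);print(W.round(1),W.mean(0).round(1))
d=np.diff(np.vstack([W,W[:1]]),axis=0)[:,:2];print(np.linalg.norm(d,axis=1),np.degrees(np.arctan2(d[:,1],d[:,0]))%90)
```

```text
bob [537.  294.9  52.4] [0.6 0.6] 613.0
mtop [552.6  11.7 137.9] [0.2 0.2] 553.0
pin [522.4  -3.6  54.5] [0.6 0.6] 522.0
plate [551.   11.8  52.9] [0.3 0.3] 551.0
cheek [ 470.5 -310.8   20.2] [1.8 1.8] 564.0
[[574.1 326.7   8. ]
 [569.  255.8   8. ]
 [498.  258.4   8. ]
 [502.  330.9   8. ]] [535.8 292.9   8. ]
[71.05771123 71.01540293 72.64116616 72.17793769] [85.93766587 87.93258216 86.884196   86.65097428]
```

Add to h.py:
```python
from scipy.spatial.transform import Rotation as Ro
def to(p):
    s=bot.state();R=Ro.from_quat(s["tool_rot"])
    d=R.inv().apply(np.asarray(p,float)-s["eef_pos"]);print("clk",round(s["clock"],2),"pos",s["eef_pos"].round(1),"q",s["q"].round(2),"tool d",d.round(2),"yaw_x",np.degrees(np.arctan2(*R.as_matrix()[[1,0],0])).round(2))
    return d
```

```text
(no output)
```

run_rows:
  moves: [0, 0, 0, 26, -28, 0, 1, 0, 0, 0, 26, -28, 0, 1, 0, 0, 0, 26, -28, 0, 1, 0, 0, 0, 26, -28, 0, 1, 0, 0, 0, 26, -28, 0, 1, 0, 0, 0, 26, -28, 0, 1, 0, 0, 0, 26, -28, 0, 1, 0, 0, 0, 26, -28, 0, 1, 0, 0, 0, 26, -28, 0, 1, 0, 0, 0, 26, -28, 0, 1, 0, 0, 0, 26, -28, 0, 1, 0, 0, 0, 26, -28, 0, 1]

```text
clock: 1.1
eef_pos: [370.8, -170.5, 302.6]
tool_rot: [0.991, 0.133, 0.0, 0.0]
force: [1.2, -0.5, -0.2]
grip_width: 1.005
grasp_force: 0.0
```

run_rows:
  moves: [0, 0, 0, 26, -28, 0, 1, 0, 0, 0, 26, -28, 0, 1, 0, 0, 0, 26, -28, 0, 1, 0, 0, 0, 26, -28, 0, 1, 0, 0, 0, 26, -28, 0, 1, 0, 0, 0, 0, 0, 0, 1, 0, 0, 0, 0, 0, 0, 1]

```text
clock: 1.68
eef_pos: [459.2, -1.2, 302.1]
tool_rot: [0.991, 0.135, -0.001, -0.0]
force: [0.4, -0.0, 0.2]
grip_width: 0.999
grasp_force: 0.0
```

Run:
```python
from h import *
I=bot.camera_info("wrist");m=bot.camera("wrist");cv2.imwrite("pics/w1.png",m)
np.save("w1.npy",I,allow_pickle=True)
to([455,0,302])
for p in ([552.6,11.7,139],[552,11.7,55],[522.4,-3.6,58]): print(proj(I,p))
```

```text
clk 1.73 pos [458.9  -2.5 302.2] q [-0.12 -0.26  1.86 -0.    1.54  1.18] tool d [-3.07 -3.41  0.17] yaw_x 15.42
(np.float64(301.20856360303867), np.float64(78.40455313486348))
(np.float64(296.2087361938716), np.float64(85.81899406157076))
(np.float64(303.7322982352144), np.float64(124.85141667960296))
```

View pics/w1.png

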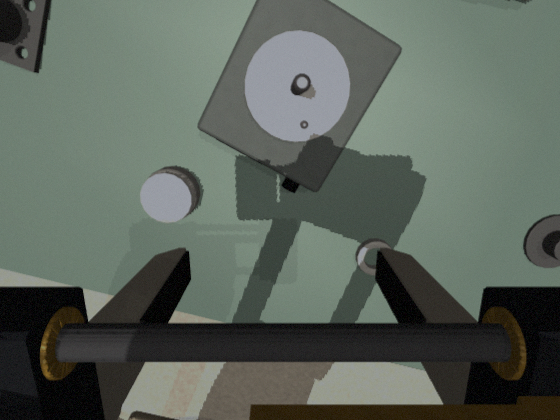

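Wrist view over the winder: plate centred at about (298,86), mandrel top (303,83), drive pin (304,125). I'll refine by segmentation.

Run:
```python
from h import *
I=np.load("w1.npy",allow_pickle=True).item();m=cv2.imread("pics/w1.png")
g=m.min(2);r=g[20:155,235:360]
b=cv2.GaussianBlur(r,(3,3),0);_,t=cv2.threshold(b,0,255,cv2.THRESH_OTSU)
c,_=cv2.findContours(t,cv2.RETR_EXTERNAL,cv2.CHAIN_APPROX_NONE);c=max(c,key=cv2.contourArea)
pts=cv2.convexHull(c)[:,0]+[235,20]
W=np.array([atz(I,u,v,55)[:2] for u,v in pts.astype(float)])
f=least_squares(lambda p:np.hypot(*(W-p[:2]).T)-p[2],[552,12,46],loss="soft_l1");print("plate",f.x,np.abs(f.fun).max())
pin=atz(I,304.3,124.8,61);ce=f.x[:2];d=pin[:2]-ce;print("pin",pin,np.hypot(*d),np.degrees(np.arctan2(d[1],d[0])))
S=bot.camera_info("scene");T=bot.camera_info("top")
for mt in((301.2,83),(303,83)): print("mtop",tri([(S,281.1,183.1),(T,279.1,220.85),(I,*mt)]), atz(I,*mt,139))
sheet("pics/sh2.png",[(m,240,20,120,130)],4.5,1)
print([proj(I,(537,294.9,55)),proj(I,(470,-311,26))])
to([500,240,302])
```

```text
plate [550.63846144  10.71951831  45.37833443] 0.48541736296736104
pin [522.68243726  -3.85648263  61.        ] 31.52775113265325 -152.46289894440824
mtop (array([551.47594226,  11.49812338, 137.33881059]), [np.float64(0.37465307438554263), np.float64(1.2758609148149678), np.float64(1.5576931837712373)]) [549.94019416  10.92729988 139.        ]
mtop (array([551.64743705,  11.10242043, 137.58439971]), [np.float64(0.6682063579861635), np.float64(1.2667759112668933), np.float64(1.868746084565167)]) [550.2476563    9.81840134 139.        ]
[(np.float64(-43.30902896151741), np.float64(6.450836563232997)), (np.float64(565.1559978123053), np.float64(250.92808489455433))]
clk 1.73 pos [458.9  -2.5 302.2] q [-0.12 -0.26  1.86 -0.    1.54  1.18] tool d [ 1.0412e+02 -2.2281e+02  5.0000e-02] yaw_x 15.42
```

View pics/sh2.png

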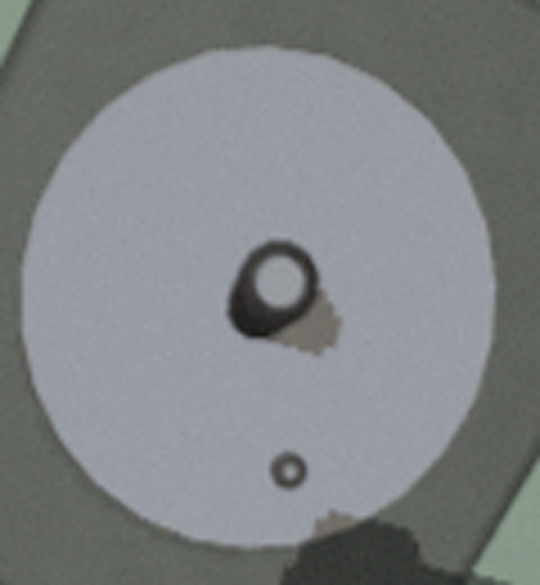

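Crop: mandrel top ring centred at sheet (280,280), i.e. pixel (301.8,81.8), pin at sheet (289,470), i.e. (304,124). Axis is about (551,10.9), pin bearing about 207.5°. Now to the bobbin.

run_rows:
  moves: [0, 0, 0, 10.7, -33.7, 0, 1, 0, 0, 0, 10.7, -33.7, 0, 1, 0, 0, 0, 10.7, -33.7, 0, 1, 0, 0, 0, 10.7, -33.7, 0, 1, 0, 0, 0, 10.7, -33.7, 5, 1, 0, 0, 0, 10.7, -33.7, 10, 1, 0, 0, 0, 10.7, -33.7, 10, 1, 0, 0, 0, 10.7, -33.7, 10, 1, 0, 0, 0, 0, 0, 0, 1, 0, 0, 0, 0, 0, 0, 1]

```text
clock: 2.57
eef_pos: [470.2, 279.2, 266.4]
tool_rot: [0.991, 0.133, -0.001, 0.001]
force: [0.4, 0.4, 0.2]
grip_width: 1.001
grasp_force: 0.0
```

Run:
```python
from h import *
I=bot.camera_info("wrist");m=bot.camera("wrist");cv2.imwrite("pics/w2.png",m)
np.save("w2.npy",I,allow_pickle=True)
to([537,294,101])
u,v=map(int,proj(I,(537,294.9,30)));print(u,v)
u0,v0=max(0,u-80),max(0,v-75);print("origin",u0,v0)
sheet("pics/sh3.png",[(m,u0,v0,160,150)],4,1)
```

```text
clk 2.62 pos [470.6 278.4 267.2] q [ 0.44  0.01  1.68 -0.    1.45  1.75] tool d [ 68.36   2.24 166.07] yaw_x 15.26
284 114
origin 204 39
```

View pics/sh3.png

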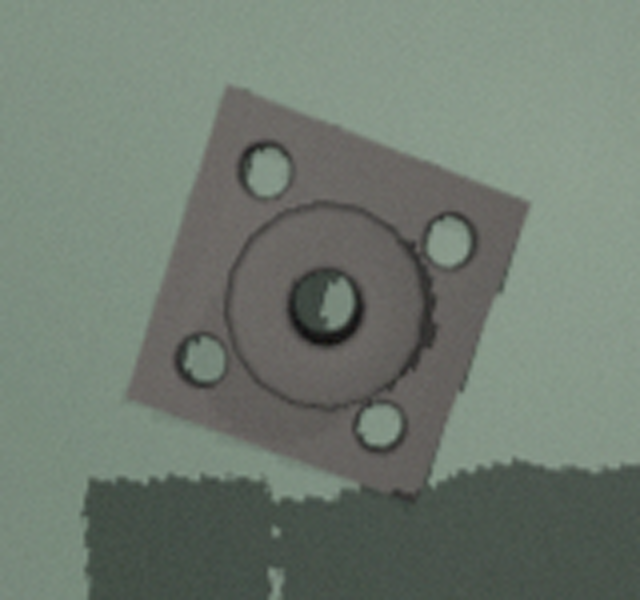

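Bobbin close-up (4x): top face centred at sheet (326,305), holes at (266,170), (449,240), (380,426), (202,359).

Run:
```python
from h import *
I=np.load("w2.npy",allow_pickle=True).item()
c=lambda x,y:(204+x/4-.4,39+y/4-.4)
print("top@55",atz(I,*c(326,305),55), tri([(bot.camera_info("scene"),379.35,185.85),(bot.camera_info("top"),188.1,225.85),(I,*c(326,305))]))
H=np.array([atz(I,*c(*p),8)[:2] for p in [(266,170),(449,240),(380,426),(202,359)]]);m=H.mean(0);print("holes",H,m)
d=H-m;print(np.hypot(*d.T),np.degrees(np.arctan2(d[:,1],d[:,0]))%90)
K=np.array([atz(I,*c(*p),8)[:2] for p in [(228,86),(529,204),(418,499),(128,400)]]);print("corn",K.mean(0))
to([*(atz(I,*c(326,305),55)[:2]),103])
```

```text
top@55 [537.90493119 294.72258521  55.        ] (array([537.35752907, 294.77475551,  52.68605376]), [np.float64(0.681886933050256), np.float64(0.7169128588807603), np.float64(0.4961241828071816)])
holes [[561.13887926 314.5425896 ]
 [557.62572356 271.12061678]
 [513.75421409 274.65994339]
 [517.62534794 318.28355405]] [537.53604121 294.65167595]
[30.86652571 30.94036332 31.06838702 30.90147842] [40.12197757 40.48909994 40.05143763 40.11532319]
corn [537.30691906 294.23224564]
clk 2.62 pos [470.6 278.4 267.2] q [ 0.44  0.01  1.68 -0.    1.45  1.75] tool d [ 69.43   1.78 164.06] yaw_x 15.26
```

run_rows:
  moves: [0, 0, 0, 23, 0.6, 15, 1, 0, 0, 0, 23, 0.6, 20, 1, 0, 0, 0, 23.3, 0.6, 20, 1, 0, 0, 0, 0, 0, 30, 1, 0, 0, 0, 0, 0, 30, 1, 0, 0, 0, 0, 0, 25, 1, 0, 0, 0, 0, 0, 15, 1, 0, 0, 0, 0, 0, 8, 1, 0, 0, 0, 0, 0, 0, 1, 0, 0, 0, 0, 0, 0, 1, 0, 0, 0, 0, 0, 0, 1]

```text
clock: 3.53
eef_pos: [539.3, 295.8, 107.0]
tool_rot: [0.991, 0.133, 0.002, -0.0]
force: [-0.2, 0.5, 0.8]
grip_width: 1.0
grasp_force: 0.0
```

```bash
python3 -c "
from h import *
to([537.7,294.7,103])"
```

```text
clk 3.53 pos [539.3 295.8 107. ] q [ 0.42  0.34  1.62 -0.    1.18  1.72] tool d [-1.87  0.67  3.96] yaw_x 15.23
```

run_rows:
  moves: [0, 0, 0, -1.3, 0.5, 3.5, 1, 0, 0, 0, 0, 0, 0, 0.6, 0, 0, 0, 0, 0, 0, 0.5, 0, 0, 0, 0, 0, 0, 0.45, 0, 0, 0, 0, 0, 0, 0.4, 0, 0, 0, 0, 0, 0, 0.3, 0, 0, 0, 0, 0, 0, 0.3, 0, 0, 0, 0, 0, 0, 0.3, 0, 0, 0, 0, 0, 0, 0.3]
  grip_n: 30

```text
clock: 4.28
eef_pos: [536.7, 295.3, 101.2]
tool_rot: [0.991, 0.133, -0.0, 0.0]
force: [-0.1, -0.2, 0.3]
grip_width: 0.478
grasp_force: 0.0
```

```bash
python3 -c "
from h import *
to([537.7,294.7,103])"
```

```text
clk 4.28 pos [536.7 295.3 101.2] q [0.42 0.34 1.63 0.   1.17 1.72] tool d [ 0.76  0.82 -1.8 ] yaw_x 15.29
```

run_rows:
  moves: [0, 0, 0, 0, 0, 0, 0.3, 0, 0, 0, 0, 0, 0, 0.3, 0, 0, 0, 0, 0, 0, 0.3, 0, 0, 0, 0, 0, 0, 0.3]

```text
clock: 4.62
eef_pos: [536.8, 295.3, 101.2]
tool_rot: [0.991, 0.133, -0.0, -0.0]
force: [0.3, 0.3, -1.3]
grip_width: 0.429
grasp_force: 30.0
```

```bash
python3 -c "
from h import *
to([537.7,294.7,101])"
```

```text
clk 4.62 pos [536.8 295.3 101.2] q [0.42 0.34 1.63 0.   1.17 1.72] tool d [0.76 0.82 0.21] yaw_x 15.29
```

run_rows:
  moves: [0, 0, 0, 0, 0, -6, 0.3, 0, 0, 0, 0, 0, -15, 0.3, 0, 0, 0.037, 0, 0, -25, 0.3, 0, 0, 0.037, 0, 0, -28, 0.3, 0, 0, 0.037, 0, 0, -28, 0.3, 0, 0, 0.037, 0, 0, -28, 0.3, 0, 0, 0.037, 0, 0, -20, 0.3, 0, 0, 0.037, 0, 0, -10, 0.3, 0, 0, 0, 0, 0, 0, 0.3]

```text
clock: 5.37
eef_pos: [538.0, 295.8, 265.3]
tool_rot: [1.0, 0.021, 0.003, -0.001]
force: [1.0, -0.2, -2.3]
grip_width: 0.431
grasp_force: 30.0
```

run_rows:
  moves: [0, 0, 0, 0, 15, 0, 0.3, 0, 0, 0, 0, 28, 0, 0.3, 0, 0, 0, 0.3, 33, 0, 0.3, 0, 0, 0, 0.3, 33, 0, 0.3, 0, 0, 0, 0.3, 33, 0, 0.3, 0, 0, 0, 0.3, 33, 0, 0.3, 0, 0, 0, 0.3, 33, 0, 0.3, 0, 0, 0, 0, 33, 0, 0.3, 0, 0, 0, 0, 27, 0, 0.3, 0, 0, 0, 0, 16, 0, 0.3, 0, 0, 0, 0, 0, 0, 0.3, 0, 0, 0, 0, 0, 0, 0.3]

```text
clock: 6.37
eef_pos: [550.0, 10.5, 259.6]
tool_rot: [1.0, 0.022, -0.001, -0.0]
force: [-0.5, 1.7, -2.2]
grip_width: 0.427
grasp_force: 30.0
```

Run:
```python
from h import *
to([551,10.9,258])
m=bot.camera("wrist");I=bot.camera_info("wrist");np.save("w4.npy",I,allow_pickle=True);cv2.imwrite("pics/w4.png",m)
a=bot.camera("scene");b=bot.camera("top");cv2.imwrite("pics/s4.png",a);cv2.imwrite("pics/t4.png",b)
g=lambda m:np.clip(m.astype(float)*1.4,0,255).astype(np.uint8)
sheet("pics/sh4.png",[(g(a),235,110,90,140),(g(b),235,140,90,140),(cv2.resize(m[60:420,180:410],None,fx=.39,fy=.39),0,0,90,140)],2.9,3)
```

```text
clk 6.37 pos [550.   10.5 259.6] q [-0.07  0.02  1.68  0.    1.44  1.45] tool d [ 0.98 -0.41  1.57] yaw_x 2.48
```

View pics/sh4.png

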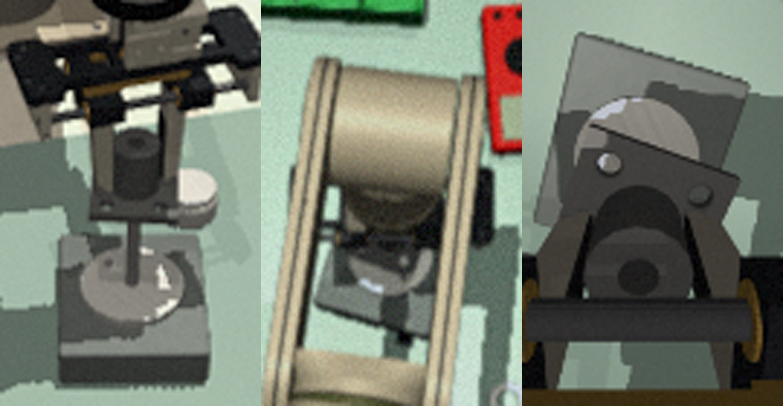

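Sheet: scene panel shows the foot just above the mandrel tip, roughly coaxial; wrist panel shows the bobbin bore at about pixel (282,306) of the full picture. I'll measure the in-hand offset.

Run:
```python
from h import *
I=np.load("w4.npy",allow_pickle=True).item();m=cv2.imread("pics/w4.png").astype(int).sum(2);S=bot.camera_info("scene")
r=m[285:328,258:308];t=(r<np.percentile(r,5)+25).astype(np.uint8)
n,l,st,ce=cv2.connectedComponentsWithStats(t);
for i in range(1,n):
  if st[i,4]>80: print(st[i],ce[i]+[258,285]); c=ce[i]+[258,285]
s=bot.state();z=s["eef_pos"][2]-46.2
print("bore top wrist",atz(I,*c,z),s["eef_pos"])
a=cv2.imread("pics/s4.png").astype(int).sum(2);r=a[150:164,272:292];print(r)
for p in [(551,10.9,z),(551,10.9,139),(552.6,11.7,139)]: print(proj(S,p))
```

```text
[  7   5  36  31 768] [282.84505208 304.52604167]
[  0  38  50   5 244] [282.61885246 325.04918033]
bore top wrist [542.52733032  10.56093986 214.24954373] [550.51550818  12.38774059 260.44954373]
[[ 21  19  20  44   9 101 326 517 502 488 492 501 497 495 498 498 485 323
    0  95]
 [  8   5  20  24   0  92 331 513 501 500 496 496 502 505 503 509 482 288
    0  58]
 [ 31  78 150 228 321 400 448 518 515 507 487 471 472 464 453 439 413 220
    0  42]
 [127 163 306 449 463 493 463 406 396 389 359 360 382 381 384 374 349 174
    0  34]
 [182 179 297 453 375 350 290 190 173 173 155 191 223 242 308 355 357 167
   12  44]
 [179 166 182 294 183 165  98 110 113 112 110 118 106 113 169 257 291 158
   14  48]
 [177 160 138 162 114 113 121 125 129 124 132 125 123 116 116 132 166 114
    0  46]
 [186 175 122 112 125 132 119 117 101 107 113 102 120 127 128 126 124 101
   32  57]
 [177 161 112 126 126 128 122  87  82  82  69  88  93 137 137 139 138 138
   44  58]
 [178 171 122 132 117 131 117  97  81  83  84  92  83 125 136 135 140 132
   77  60]
 [184 175 106 130 124 126 127 111 102  87  86  97 112 117 134 121 129 121
   59  66]
 [185 167 110 128 125 122 129 122 117 125 102 111 131 126 121 139 141 119
   52  69]
 [184 161 100 107 117 123 119 124 127 127 136 140 135 138 145 136 135  89
   53  68]
 [182 159  94  81  89 110 122 133 138 143 155 152 144 148 146 113 103  68
   32  83]]
(np.float64(281.4880153388789), np.float64(158.04879803732123))
(np.float64(280.70391035130956), np.float64(182.40642000014392))
(np.float64(281.19927383211837), np.float64(182.78412550237164))
```

Run:
```python
from h import *
I=np.load("w4.npy",allow_pickle=True).item();s=bot.state()
E=np.array(I["extrinsics"]);print("TCP from clock now",s["eef_pos"])
for z in (213,214): print(z,atz(I,282.8,304.5,z))
S=bot.camera_info("scene");print(tri([(S,281.6,158.8),(I,282.8,304.5)]),atz(S,281.6,158.8,213.5),atz(S,281.1,183.1,139))
```

```text
TCP from clock now [550.51550818  12.38774059 260.44954373]
213 [551.10579856  10.86434502 213.        ]
214 [551.70571124  10.89095509 214.        ]
(array([550.65087943,  11.06254048, 211.90258675]), [np.float64(0.2846672763883016), np.float64(0.2846672763883432)]) [552.80135818  10.68636124 213.5       ] [553.63685699  11.16396714 139.        ]
```

run_rows:
  moves: [0, 0, 0, 0, 0, 0, 0.3]

```text
clock: 6.6
eef_pos: [550.7, 12.6, 260.8]
tool_rot: [1.0, 0.023, -0.0, -0.0]
force: [0.0, 0.6, -2.8]
grip_width: 0.426
grasp_force: 30.0
```

```bash
python3 -c "
from h import *
to([551,10.9,258])"
```

```text
clk 6.6 pos [550.7  12.6 260.8] q [-0.07  0.02  1.68  0.    1.44  1.45] tool d [0.2  1.74 2.81] yaw_x 2.66
```

run_rows:
  moves: [0, 0, 0, 0, 0, 10, 0.3, 0, 0, 0, 0, 0, 8, 0.3, 0, 0, 0, 0, 0, 3, 0.3, 0, 0, 0, 0, 0, 3, 0.3, 0, 0, 0, 0, 0, 3, 0.3, 0, 0, 0, 0, 0, 2, 0.3, 0, 0, 0, 0, 0, 0, 0.3]

```text
clock: 7.18
eef_pos: [550.8, 11.6, 231.7]
tool_rot: [1.0, 0.022, -0.0, -0.0]
force: [0.2, 0.4, -2.0]
grip_width: 0.429
grasp_force: 30.0
```

```bash
python3 -c "
from h import *
to([551,10.9,156.2]);print(bot.state()['wrist_torque'])"
```

```text
clk 7.18 pos [550.8  11.6 231.7] q [-0.07  0.04  1.71  0.    1.39  1.45] tool d [ 0.2   0.74 75.52] yaw_x 2.57
[-0.02104762 -0.03280438  0.0457951 ]
```

run_rows:
  moves: [0, 0, 0, 0, 0, 4, 0.3, 0, 0, 0, 0, 0, 8, 0.3, 0, 0, 0, 0, 0, 10, 0.3, 0, 0, 0, 0, 0, 10, 0.3, 0, 0, 0, 0, 0, 10, 0.3, 0, 0, 0, 0, 0, 10, 0.3, 0, 0, 0, 0, 0, 6, 0.3, 0, 0, 0, 0, 0, 2, 0.3, 0, 0, 0, 0, 0, 0, 0.3]

```text
clock: 7.93
eef_pos: [550.6, 11.6, 171.3]
tool_rot: [1.0, 0.022, -0.001, -0.0]
force: [-0.2, 0.0, -3.4]
grip_width: 0.432
grasp_force: 30.0
```

```bash
python3 -c "
from h import *
to([551,10.9,156.2]);print(bot.state()['wrist_torque'])"
```

```text
clk 7.93 pos [550.6  11.6 171.3] q [-0.07  0.1   1.77  0.    1.28  1.45] tool d [ 0.41  0.73 15.05] yaw_x 2.56
[ 0.03220873 -0.0144561   0.01336007]
```

run_rows:
  moves: [0, 0, 0, 0, 0, 4, 0.3, 0, 0, 0, 0, 0, 4, 0.3, 0, 0, 0, 0, 0, 1.5, 0.3, 0, 0, 0, 0, 0, 1, 0.3, 0, 0, 0, 0, 0, 0, 0.3]

```text
clock: 8.35
eef_pos: [551.1, 11.6, 161.7]
tool_rot: [1.0, 0.022, 0.0, 0.0]
force: [-0.6, -0.5, -2.5]
grip_width: 0.432
grasp_force: 30.0
```

```bash
python3 -c "
from h import *
to([551,10.9,156.2])"
```

```text
clk 8.35 pos [551.1  11.6 161.7] q [-0.07  0.11  1.77  0.    1.26  1.45] tool d [-0.16  0.7   5.48] yaw_x 2.57
```

run_rows:
  moves: [0, 0, 0, 0, 0, 1, 0.3, 0, 0, 0, 0, 0, 0, 0.3, 0, 0, 0, 0, 0, 0, 0.3]

```text
clock: 8.6
eef_pos: [551.2, 11.6, 160.9]
tool_rot: [1.0, 0.022, 0.0, -0.0]
force: [0.1, 0.4, -2.3]
grip_width: 0.429
grasp_force: 30.0
```

```bash
python3 -c "
from h import *
to([551,10.9,156.2])"
```

```text
clk 8.6 pos [551.2  11.6 160.9] q [-0.07  0.11  1.77  0.    1.25  1.45] tool d [-0.21  0.71  4.71] yaw_x 2.57
```

run_rows:
  moves: [0, 0, 0, 0, 0, 1, 0.3, 0, 0, 0, 0, 0, 0.7, 0.3, 0, 0, 0, 0, 0, 0, 0.3]

```text
clock: 8.85
eef_pos: [551.0, 11.6, 158.9]
tool_rot: [1.0, 0.022, 0.0, -0.0]
force: [0.1, -0.8, -2.2]
grip_width: 0.427
grasp_force: 30.0
```

```bash
python3 -c "
from h import *
to([551,10.9,156.2])"
```

```text
clk 8.85 pos [551.   11.6 158.9] q [-0.07  0.12  1.77  0.    1.25  1.45] tool d [-0.01  0.7   2.68] yaw_x 2.56
```

run_rows:
  moves: [0, 0, 0, 0, 0, 1, 0.3, 0, 0, 0, 0, 0, 0.5, 0.3, 0, 0, 0, 0, 0, 0, 0.3]

```text
clock: 9.1
eef_pos: [550.9, 11.6, 157.4]
tool_rot: [1.0, 0.022, -0.0, -0.0]
force: [0.7, -0.4, -3.2]
grip_width: 0.429
grasp_force: 30.0
```

```bash
python3 -c "
from h import *
to([551,10.9,156.2])"
```

```text
clk 9.1 pos [550.9  11.6 157.4] q [-0.07  0.12  1.78  0.    1.25  1.45] tool d [0.06 0.73 1.16] yaw_x 2.57
```

Base is about 1 mm above the plate with no contact, so the pin is in its hole. Last bit in small steps.

run_rows:
  moves: [0, 0, 0, 0, 0, 0.6, 0.3, 0, 0, 0, 0, 0, 0.3, 0.3, 0, 0, 0, 0, 0, 0, 0.3]

```text
clock: 9.35
eef_pos: [550.9, 11.6, 156.5]
tool_rot: [1.0, 0.022, -0.0, -0.0]
force: [-0.3, -0.1, -2.9]
grip_width: 0.43
grasp_force: 30.0
```

run_rows:
  moves: [0, 0, 0, 0, 0, 0.4, 0.3, 0, 0, 0, 0, 0, 0, 0.3]

```text
clock: 9.52
eef_pos: [551.0, 11.6, 156.2]
tool_rot: [1.0, 0.022, -0.0, -0.0]
force: [-0.7, 0.7, -2.6]
grip_width: 0.434
grasp_force: 30.0
```

run_rows:
  moves: [0, 0, 0, 0, 0, 0.4, 0.3, 0, 0, 0, 0, 0, 0, 0.3]

```text
clock: 9.68
eef_pos: [551.0, 11.6, 156.2]
tool_rot: [1.0, 0.022, 0.0, 0.0]
force: [-2.8, -0.6, 0.8]
grip_width: 0.427
grasp_force: 30.0
```

run_rows:
  moves: [0, 0, 0, 0, 0, 0.4, 0.3, 0, 0, 0, 0, 0, 0, 0.3]

```text
clock: 9.85
eef_pos: [551.1, 11.6, 156.1]
tool_rot: [1.0, 0.022, 0.0, 0.0]
force: [-3.5, 0.2, 5.8]
grip_width: 0.43
grasp_force: 30.0
```

run_rows:
  moves: [0, 0, 0, 0, 0, -0.5, 0.3, 0, 0, 0, 0, 0, 0, 0.5, 0, 0, 0, 0, 0, 0, 0.6, 0, 0, 0, 0, 0, 0, 0.8, 0, 0, 0, 0, 0, 0, 1, 0, 0, 0, 0, 0, 0, 1, 0, 0, 0, 0, 0, -3, 1, 0, 0, 0, 0, 0, -12, 1, 0, 0, 0, 0, 0, -25, 1, 0, 0, 0, 0, 0, -30, 1, 0, 0, 0, 0, 0, -30, 1, 0, 0, 0, 0, 0, -30, 1]

```text
clock: 10.85
eef_pos: [550.8, 11.6, 288.4]
tool_rot: [1.0, 0.022, 0.0, 0.0]
force: [0.0, -0.6, -0.1]
grip_width: 0.999
grasp_force: 0.0
```

run_rows:
  moves: [0, 0, 0, -10, 20, 0, 1, 0, 0, 0, -15, 33, 0, 1, 0, 0, 0, -15, 33, 0, 1, 0, 0, 0, -15, 33, 0, 1, 0, 0, 0, -15, 33, 0, 1, 0, 0, 0, -15, 33, 0, 1, 0, 0, 0, -15, 33, 5, 1, 0, 0, 0, -15, 33, 10, 1, 0, 0, 0, -15, 33, 10, 1, 0, 0, 0, -10, 26, 10, 1, 0, 0, 0, 0, 0, 0, 1, 0, 0, 0, 0, 0, 0, 1]

```text
clock: 11.85
eef_pos: [424.2, -305.4, 251.2]
tool_rot: [1.0, 0.021, -0.0, -0.0]
force: [0.7, -0.5, 0.1]
grip_width: 0.999
grasp_force: 0.0
```

Run:
```python
from h import *
m=bot.camera("wrist");I=bot.camera_info("wrist");np.save("w5.npy",I,allow_pickle=True);cv2.imwrite("pics/w5.png",m)
to([470.5,-310.8,88]);
a=bot.camera("scene");b=bot.camera("top");cv2.imwrite("pics/s5.png",a);cv2.imwrite("pics/t5.png",b)
u,v=map(int,proj(I,(470.5,-310.8,15)));u0,v0=max(0,u-60),max(0,v-60);print("origin",u0,v0)
g=lambda m:np.clip(m.astype(float)*1.4,0,255).astype(np.uint8)
q=lambda m,x,y:cv2.resize(g(m)[y:y+60,x:x+60],None,fx=2,fy=2,interpolation=cv2.INTER_CUBIC)
sheet("pics/sh5.png",[(m,u0,v0,120,120),(np.vstack([q(a,250,165),q(b,250,190)]),0,0,120,240)][:1]+[(q(a,252,165),0,0,120,120),(q(b,250,192),0,0,120,120)],2.2,3)
```

```text
clk 11.9 pos [ 424.9 -304.5  251.7] q [-0.72 -0.05  1.77  0.    1.42  0.81] tool d [ 45.17   8.25 163.7 ] yaw_x 2.48
origin 231 83
```

View pics/sh5.png

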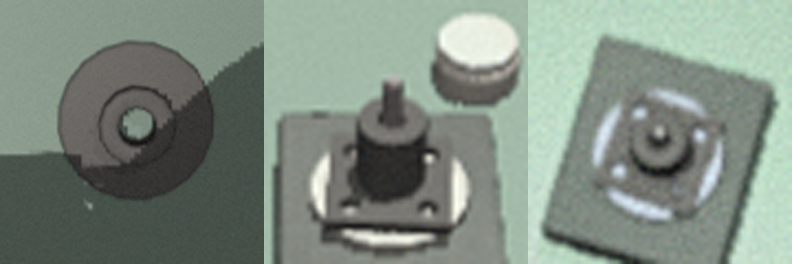

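Sheet: bobbin sits level on the plate with mandrel protruding in both views; cheek boss circle centred at sheet (137,125.5), disc at (135.5,120).

Run:
```python
from h import *
I=np.load("w5.npy",allow_pickle=True).item();S=bot.camera_info("scene");T=bot.camera_info("top")
print(atz(I,293.0,139.7,26),atz(I,292.3,137.2,6))
k=(S,(653-528)/4+120-.4,127/4+185-.4);l=(T,(660-528)/4+347-.4,151/4+222-.4)
print(tri([k,l,(I,293,139.7)]),tri([k,(I,293,139.7)]))
p=atz(I,293.0,139.7,26);to([*p[:2],91])
```

```text
[ 474.96726308 -311.69723806   26.        ] [ 475.34095381 -311.61194173    6.        ]
(array([ 472.19582464, -311.0723089 ,   20.93967115]), [np.float64(1.6992623949184296), np.float64(2.786051089065097), np.float64(2.441755652969325)]) (array([ 474.89793771, -311.87887326,   25.07185816]), [np.float64(0.15213751845675974), np.float64(0.15213751845691262)])
clk 12.0 pos [ 425.7 -303.7  252. ] q [-0.72 -0.05  1.77  0.    1.42  0.81] tool d [ 48.69  10.14 161.06] yaw_x 2.61
```

run_rows:
  moves: [0, 0, 0, 16, 3.3, 15, 1, 0, 0, 0, 16.5, 3.4, 20, 1, 0, 0, 0, 16.5, 3.4, 20, 1, 0, 0, 0, 0, 0, 30, 1, 0, 0, 0, 0, 0, 30, 1, 0, 0, 0, 0, 0, 20, 1, 0, 0, 0, 0, 0, 12, 1, 0, 0, 0, 0, 0, 6, 0.8, 0, 0, 0, 0, 0, 3, 0.7, 0, 0, 0, 0, 0, 0, 0.6, 0, 0, 0, 0, 0, 0, 0.5]
  grip_n: 15

```text
clock: 12.92
eef_pos: [475.4, -312.8, 96.6]
tool_rot: [1.0, 0.023, 0.001, 0.001]
force: [0.4, 0.1, 0.8]
grip_width: 0.758
grasp_force: 0.0
```

```bash
python3 -c "
from h import *
to([475,-311.7,92.5])"
```

```text
clk 12.92 pos [ 475.4 -312.8   96.6] q [-0.67  0.24  1.76  0.    1.14  0.85] tool d [-0.34 -1.08  4.13] yaw_x 2.58
```

run_rows:
  moves: [0, 0, 0, 0, -1, 2, 0.6, 0, 0, 0, 0, 0, 1.5, 0.5, 0, 0, 0, 0, 0, 0, 0.4, 0, 0, 0, 0, 0, 0, 0.4, 0, 0, 0, 0, 0, 0, 0.38, 0, 0, 0, 0, 0, 0, 0.3, 0, 0, 0, 0, 0, 0, 0.2, 0, 0, 0, 0, 0, 0, 0.2, 0, 0, 0, 0, 0, 0, 0.2, 0, 0, 0, 0, 0, 0, 0.2, 0, 0, 0, 0, 0, 0, 0.2, 0, 0, 0, 0, 0, 0, 0.2]
  grip_n: 20

```text
clock: 13.92
eef_pos: [474.4, -311.3, 91.5]
tool_rot: [1.0, 0.022, 0.0, 0.0]
force: [-0.4, 0.2, 1.4]
grip_width: 0.319
grasp_force: 20.0
```

```bash
python3 -c "
from h import *
to([475,-311.7,92.5])"
```

```text
clk 13.92 pos [ 474.4 -311.3   91.5] q [-0.67  0.25  1.76 -0.    1.13  0.85] tool d [ 0.62  0.41 -0.99] yaw_x 2.57
```

run_rows:
  moves: [0, 0, 0, 0, 0, -5, 0.2, 0, 0, 0, 0, 0, -15, 0.2, 0, 0, 0, 0, 0, -30, 0.2, 0, 0, 0, 0, 0, -30, 0.2, 0, 0, 0, 0, 0, -30, 0.2, 0, 0, 0, 0, 0, -30, 0.2, 0, 0, 0, 0, 0, -18, 0.2, 0, 0, 0, 0, 0, -5, 0.2, 0, 0, 0, 0, 0, 0, 0.2]

```text
clock: 14.67
eef_pos: [475.1, -311.7, 256.4]
tool_rot: [1.0, 0.022, 0.001, 0.001]
force: [-0.4, 0.1, -0.9]
grip_width: 0.315
grasp_force: 20.0
```

run_rows:
  moves: [0, 0, 0, 5, -17, 0, 0.2, 0, 0, 0, 9, -32, 0, 0.2, 0, 0, 0, 9, -32, 0, 0.2, 0, 0, 0, 9, -32, 0, 0.2, 0, 0, 0, 9, -32, 0, 0.2, 0, 0, 0, 9, -32, 0, 0.2, 0, 0, 0, 9, -32, 0, 0.2, 0, 0, 0, 9, -32, 0, 0.2, 0, 0, 0, 9, -32, 0, 0.2, 0, 0, 0, 7, -25, 0, 0.2, 0, 0, 0, 6.7, -20.8, 0, 0.2, 0, 0, 0, 0, 0, 0, 0.2]

```text
clock: 15.67
eef_pos: [550.1, 15.1, 251.7]
tool_rot: [1.0, 0.024, -0.002, -0.001]
force: [0.6, -0.6, -1.2]
grip_width: 0.313
grasp_force: 20.0
```

run_rows:
  moves: [0, 0, 0, 0, 0, 0, 0.2, 0, 0, 0, 0, 0, 0, 0.2]

```text
clock: 15.83
eef_pos: [549.8, 11.0, 252.6]
tool_rot: [1.0, 0.023, -0.002, 0.0]
force: [0.3, 0.2, -1.0]
grip_width: 0.309
grasp_force: 20.0
```

Run:
```python
from h import *
to([550.7,11.2,247])
m=bot.camera("wrist");I=bot.camera_info("wrist");np.save("w6.npy",I,allow_pickle=True);cv2.imwrite("pics/w6.png",m)
a=bot.camera("scene");cv2.imwrite("pics/s6.png",a)
g=lambda m:np.clip(m.astype(float)*1.4,0,255).astype(np.uint8)
sheet("pics/sh6.png",[(g(a),232,135,100,75)],4,1)
x=cv2.imread("pics/sh6.png");y=cv2.resize(m[260:400,215:350],None,fx=2.9,fy=2.9)[:300,:400];cv2.imwrite("pics/sh6.png",np.hstack([x,y]))
```

```text
clk 15.83 pos [549.8  11.  252.6] q [-0.07  0.03  1.69 -0.    1.43  1.45] tool d [ 0.9  -0.16  5.55] yaw_x 2.59
```

View pics/sh6.png

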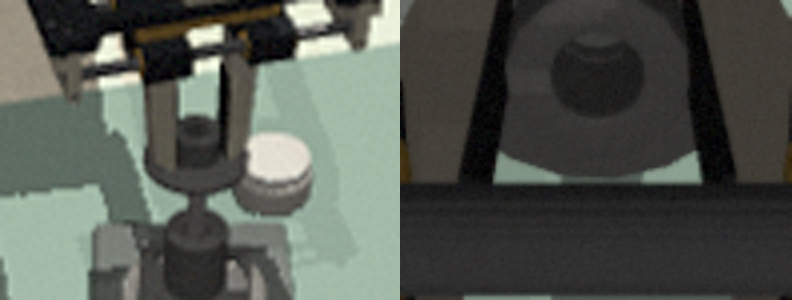

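Sheet: cheek hangs level above the mandrel and bobbin; cheek bore at right-panel (597,77), i.e. wrist pixel (282.6,286).

run_rows:
  moves: [0, 0, 0, 0, 0, 0, 0.2]

```text
clock: 16.02
eef_pos: [550.4, 10.3, 253.9]
tool_rot: [1.0, 0.022, -0.0, 0.0]
force: [-0.2, -0.3, -0.8]
grip_width: 0.311
grasp_force: 20.0
```

Run:
```python
from h import *
I=np.load("w6.npy",allow_pickle=True).item()
print(atz(I,282.6,286.2,186.5)); S=bot.camera_info("scene")
k=(232+198/4-.4,135+124/4-.4);print(k,proj(S,(551,10.9,186.5)),tri([(S,*k),(I,282.6,286.2)]))
to([550.7,11.2,239])
```

```text
[548.48268814   9.95917691 186.5       ]
(281.1, 165.6) (np.float64(281.1893701672998), np.float64(167.32598196762189)) (array([551.83615336,  10.1937847 , 192.6196735 ]), [np.float64(0.10667775551858258), np.float64(0.10667775551856828)])
clk 16.02 pos [550.4  10.3 253.9] q [-0.07  0.03  1.69 -0.    1.43  1.45] tool d [ 0.36 -0.91 14.94] yaw_x 2.48
```

run_rows:
  moves: [0, 0, 0, 0.5, -0.9, 6, 0.2, 0, 0, 0, 0, 0, 8, 0.2, 0, 0, 0, 0, 0, 5, 0.2, 0, 0, 0, 0, 0, 3, 0.2, 0, 0, 0, 0, 0, 2, 0.2, 0, 0, 0, 0, 0, 0, 0.2, 0, 0, 0, 0, 0, 0, 0.2]

```text
clock: 16.6
eef_pos: [551.1, 12.2, 230.4]
tool_rot: [1.0, 0.022, -0.0, -0.0]
force: [-0.2, -0.4, -0.9]
grip_width: 0.313
grasp_force: 20.0
```

run_rows:
  moves: [0, 0, 0, 0, 0, 1.5, 0.2, 0, 0, 0, 0, 0, 1.5, 0.2, 0, 0, 0, 0, 0, 0, 0.2]

```text
clock: 16.85
eef_pos: [551.1, 12.3, 227.3]
tool_rot: [1.0, 0.022, -0.0, 0.0]
force: [-0.1, -0.7, -1.2]
grip_width: 0.312
grasp_force: 20.0
```

run_rows:
  moves: [0, 0, 0, 0, 0, 1.5, 0.2, 0, 0, 0, 0, 0, 1.5, 0.2, 0, 0, 0, 0, 0, 0, 0.2]

```text
clock: 17.1
eef_pos: [551.0, 12.2, 224.1]
tool_rot: [1.0, 0.022, -0.0, -0.0]
force: [-0.3, 0.1, -0.5]
grip_width: 0.316
grasp_force: 20.0
```

run_rows:
  moves: [0, 0, 0, 0, 0, 4, 0.2, 0, 0, 0, 0, 0, 5, 0.2, 0, 0, 0, 0, 0, 5, 0.2, 0, 0, 0, 0, 0, 3, 0.2, 0, 0, 0, 0, 0, 2, 0.2, 0, 0, 0, 0, 0, 0, 0.2, 0, 0, 0, 0, 0, 0, 0.2]

```text
clock: 17.68
eef_pos: [551.1, 12.2, 205.3]
tool_rot: [1.0, 0.022, -0.0, -0.0]
force: [-0.1, -0.3, -1.4]
grip_width: 0.311
grasp_force: 20.0
```

run_rows:
  moves: [0, 0, 0, 0, 0, 1, 0.2, 0, 0, 0, 0, 0, 1, 0.2, 0, 0, 0, 0, 0, 0, 0.2, 0, 0, 0, 0, 0, 0, 0.2]

```text
clock: 18.02
eef_pos: [551.1, 12.3, 203.4]
tool_rot: [1.0, 0.022, -0.0, -0.0]
force: [-0.5, -0.4, -0.9]
grip_width: 0.315
grasp_force: 20.0
```

run_rows:
  moves: [0, 0, 0, 0, 0, 0.8, 0.2, 0, 0, 0, 0, 0, 0.5, 0.2, 0, 0, 0, 0, 0, 0, 0.2]

```text
clock: 18.27
eef_pos: [551.1, 12.2, 202.0]
tool_rot: [1.0, 0.022, -0.0, -0.0]
force: [0.0, 0.2, -1.2]
grip_width: 0.31
grasp_force: 20.0
```

run_rows:
  moves: [0, 0, 0, 0, 0, 0.4, 0.2, 0, 0, 0, 0, 0, 0, 0.2]

```text
clock: 18.43
eef_pos: [551.1, 12.2, 201.7]
tool_rot: [1.0, 0.022, -0.0, -0.0]
force: [-0.4, 0.4, -1.1]
grip_width: 0.315
grasp_force: 20.0
```

run_rows:
  moves: [0, 0, 0, 0, 0, 0.4, 0.2, 0, 0, 0, 0, 0, 0, 0.2]

```text
clock: 18.6
eef_pos: [551.2, 12.2, 201.5]
tool_rot: [1.0, 0.022, 0.0, -0.0]
force: [-0.6, 0.2, 0.8]
grip_width: 0.315
grasp_force: 20.0
```

Contact exactly at 201.5. A touch more to confirm, then release and rise.

run_rows:
  moves: [0, 0, 0, 0, 0, 0.3, 0.2, 0, 0, 0, 0, 0, 0, 0.2]

```text
clock: 18.77
eef_pos: [551.2, 12.2, 201.5]
tool_rot: [1.0, 0.022, 0.0, 0.0]
force: [-3.5, 0.4, 4.2]
grip_width: 0.311
grasp_force: 20.0
```

run_rows:
  moves: [0, 0, 0, 0, 0, -0.3, 0.25, 0, 0, 0, 0, 0, 0, 0.4, 0, 0, 0, 0, 0, 0, 0.6, 0, 0, 0, 0, 0, 0, 0.8, 0, 0, 0, 0, 0, 0, 1, 0, 0, 0, 0, 0, 0, 1, 0, 0, 0, 0, 0, 0, 1, 0, 0, 0, 0, 0, -3, 1, 0, 0, 0, 0, 0, -12, 1, 0, 0, 0, 0, 0, -25, 1, 0, 0, 0, 0, 0, -30, 1, 0, 0, 0, 0, 0, -30, 1]

```text
clock: 19.77
eef_pos: [550.8, 12.3, 303.0]
tool_rot: [1.0, 0.022, -0.0, -0.0]
force: [0.2, -0.1, -0.5]
grip_width: 0.989
grasp_force: 0.0
```

run_rows:
  moves: [0, 0, 0, -20, 20, -10, 1, 0, 0, 0, -20, 25, 0, 1, 0, 0, 0, -20, 25, 0, 1, 0, 0, 0, -20, 25, 0, 1, 0, 0, 0, -10, 15, 0, 1, 0, 0, 0, 0, 0, 0, 1, 0, 0, 0, 0, 0, 0, 1]

```text
clock: 20.35
eef_pos: [466.1, -102.3, 312.6]
tool_rot: [1.0, 0.021, 0.001, 0.0]
force: [0.4, 0.0, -0.4]
grip_width: 1.001
grasp_force: 0.0
```

Run:
```python
from h import *
a=bot.camera("scene");b=bot.camera("top");m=bot.camera("wrist")
g=lambda m:np.clip(m.astype(float)*1.4,0,255).astype(np.uint8)
I=bot.camera_info("wrist");u,v=map(int,proj(I,(551,11,100)));u0=min(max(0,u-40),480);v0=max(0,v-50)
sheet("pics/sh7.png",[(g(a),245,165,80,90),(g(b),240,175,80,90),(cv2.resize(m[v0:v0+180,max(0,u-80):max(0,u-80)+160],(80,90)),0,0,80,90)],3.3,3)
```

```text
(no output)
```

View pics/sh7.png

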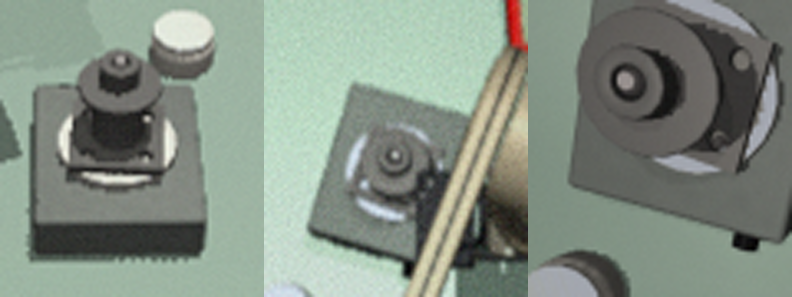

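All three views show the cheek level on the bobbin, with the mandrel tip just standing above the boss. The bobbin's foot is flat on the plate and the robot is clear.

```bash
python3 -c "
from bench import bot
print(bot.job_done())"
```

```text
the job is handed in; nothing more can be done
None
```

The bobbin is home on the faceplate over the drive pin and the cheek lies flush on top of it. I set the bobbin's angle from the camera before lowering, so the pin went straight in without turning under pressure. Contact stayed under about 10 N, and the job was handed in at about 20 s with the robot clear.

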